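Clamp a circuit board in a sprung-jaw test cradle

TASK

Pull the sprung jaw of the test cradle back to its stop so that its catch holds it open, then lay the board with the finned heat sink flat in the cradle, its white connector strip towards the fixed jaw, setting it down rather than dropping it. Once the board lies there released, press the tail of the catch so that the jaw closes and grips the board against the fixed jaw. Leave the other board, the probe stand and the bottle where they are.

Things in the scene. Friction and masses are not known exactly. Their poses are not given: they have to be found in the camera images.
- cradle: Fixed board cradle: grey plate, own x -175..105, y +-65, 12 mm thick. Origin at bench height. +x runs along the slide, from catch to fixed jaw; z up. Fixed black jaw: clamping face at x=85, to x=105, y +-50, top z=42 (47 at contacts). The bed is the plate's top (z=12) between the jaws, with low rails (z 12..16, inner faces y=+-46, x -2..82). Left or right on the bench, tray across from it.
- cradle_bed (a point): Point on the bed's surface (cradle x=+22, y=0, z=12 mm), about midway between the fixed jaw and the latched-open sprung jaw: a good place for the middle of the board's underside. Axes as the cradle's.
- jaw (a joint): Sprung black jaw, 96 mm wide, 18 thick, z 14..36 mm. Value: m pulled towards cradle -x; 0 shut (face at cradle x=15), 0.062 the stop. Spring shuts it: 5 N at 0, 10 N at 0.062, plus 40 N s/m damping. Just past 0.058 the catch drops by itself behind a tooth on the jaw's tongue (1-3 N extra before); let go, the jaw then stays at about 0.058, its face at x=-43, 128 mm from the fixed jaw.
- jaw_handle (a point): Middle of the top edge of the steel pull tab that stands upright on the jaw: 14 mm thick along cradle x, 36 mm wide along y, its free part z 36..95 mm above the bench, this point at z=95 (9 mm behind the jaw's face). Moves with the jaw. Axes as the cradle's.
- catch (a joint): Steel rocker on the cradle's centre line, pivot at cradle x=-120, z=31.5 mm; hooked nose towards the jaw, tail away from it. Value in rad: 0 at rest (nose down, lightly sprung), grows as the tail is pressed down, 0.4 at most. It frees the jaw at about 0.22 (tail 8 mm down), taking about 7 N; the jaw then snaps towards the fixed jaw. With a board clamped it rests at about 0.1 or less.
- catch_tail (a point): Middle of the top of the catch's tail, a flat black pad 26 (x) by 36 mm (y), top about 50 mm above the bench when at rest, at cradle x=-155 mm. Press it straight down. Moves with the catch.
- board: The board to clamp: green plate 110 (x) x 80 (y) x 6 mm, about 0.15-0.31 kg. Origin at the centre of its underside, z up. Grip it by the finned aluminium heat sink in its middle: 50 (x) x 36 (y) mm, z 6..38, fins along x. A white connector strip (14 x 64 mm, top z=18) lies along its +x end. Clamped, it holds the jaw at 0.040.
- board_plug (a point): Middle of the board's connector end edge, top face of the plate (board x=+55, z=6 mm).
- spare_board: The other board on the tray, to be left alone: green plate 120 x 70 x 6 mm with a square dark transformer (top 36 mm) and two black capacitors, no heat sink. Origin centre of its underside.
- tray: Black tray, fixed, 240 (x) x 305 (y) mm, floor 4 mm above the bench, rim 10 mm. Origin at its centre, at bench height. The two boards lie on it.
- probe_stand: Upright probe holder standing beside the cradle on its +y side, to be left alone: round foot 64 mm diameter, thin post, black head, 200 mm tall in all, 1 kg. Origin at the centre of its foot's underside.
- bottle: White bottle standing beside the cradle on its -y side, to be left alone: 54 mm diameter, 150 mm tall. Origin at the centre of its underside.
There are look-alikes about, which are no part of the job. Leave any pink, purple or yellow look-alike of the board alone.

How it is judged (in metres and radians):
On the way, in this order (a step that is already met when the one before it is completed fails the run):
1. the jaw has been pulled to its stop and stays open on the catch, let go by the fingers (value of joint jaw above 0.054 m and contact force between the fingers and cradle below 0.1 N), for 0.2 s.
2. the heat-sink board lies flat and released in the cradle, connector strip towards the fixed jaw, while the catch still holds the jaw open (z of board in the frame of cradle between 0.009 and 0.0155 m and angle between board's own z axis and vertical below 0.06 rad and y of board in the frame of cradle between -0.01 and 0.01 m and x of board_plug in the frame of cradle above 0.055 m and value of joint jaw above 0.054 m and contact force between the fingers and board below 0.1 N), for 0.2 s.
At the end, for the whole second after the job is handed in: The heat-sink board lies flat on the cradle's bed (within 3.5 mm and 0.06 rad), centred across it within 10 mm, its connector end within about 4 mm of the fixed jaw's face and square to it within 0.06 rad, the sprung jaw closed against its other end (jaw value 0.036 to 0.045), the board at rest (z of board in the frame of cradle between 0.009 and 0.0155 m and angle between board's own z axis and vertical below 0.06 rad and y of board in the frame of cradle between -0.01 and 0.01 m and x of board_plug in the frame of cradle between 0.055 and 0.088 m and value of joint jaw between 0.036 and 0.045 m and angle between the x axis of board and the x axis of cradle, either way round below 0.06 rad and x of board_plug in the frame of cradle above 0.081 m and linear speed of board below 0.02 m/s); the robot touches nothing.
It fails at once if the spare board moved more than 20 mm (distance of spare_board from where it was at the start of the episode above 0.02 m).
It fails at once if the probe stand moved more than 20 mm (distance of probe_stand from where it was at the start of the episode above 0.02 m).
It fails at once if the bottle moved more than 20 mm (distance of bottle from where it was at the start of the episode above 0.02 m).
It fails at once if the board let go in the air (more than 20 mm above the cradle's bed) (height (world z) of board above 0.032 m and contact force between the fingers and board below 0.05 N).
It also fails if it takes over 67 s, if anything falls off the work surface, if the arm or the gripper's body presses on something with over 40 N, if the wrist force passes 120 N, or if a joint passes its speed limit or range.

ROBOT

A 6-joint arm with a two-finger parallel gripper is mounted at the origin on the work surface. World frame = base frame: x ahead of the robot, y to its left, z up, the work surface at z = 0. Lengths are in mm, angles in rad, forces in N, time in s.
With the tool pointing down it reaches from about 225 to 875 mm from the base axis. Payload 3.4 kg.
Tool frame: the origin (TCP) lies on the centre line of the jaws, within the pads' length; the fingertips stand 25 mm ahead of it and the grasp point (between the pads) lies 6 mm ahead of it; z points along the fingers, y is the line along which they close (so a half turn about z gives the same grasp; the last joint's range is limited). The gripper opens to 85 mm and grips with 20 to 120 N. Pads are 22 mm wide; open, the fingers measure 114 mm over their backs; the gripper's body (76 mm by 85 mm) begins 54 mm behind the grasp point. The pads swing forward as they close: fully open they stand 13 mm farther back than shut.
Start: joints at [-1.266, 0.276, 1.505, -0, 1.361, -0.121], TCP at [237.506, -523.69, 256.328] pointing down, gripper open.
Joint ranges: [-2.89, 2.89], [-0.75, 2.08], [0.22, 2.7], [-1.18, 4.32], [0.11, 2.71], [-2.7, 2.7]. Speed limits (rad/s): [2.57, 2.57, 3.14, 3.14, 3.14, 3.14].

INTERFACE

Orientations are given as [roll, pitch, yaw] about the fixed x, y, z axes, in that order (R = Rz(yaw) Ry(pitch) Rx(roll)).
In Python, from rig import sensors, viewer, sign_off gives the robot as it stands. The module is installed in compiled form; this text tells all that it offers.
- The arm moves only by the tool move_arm, never from a script. Its argument "deltas" is one flat list of numbers, 4 for each row, row after row: the shift along the tool's x, y, z in m, then the turn about the tool's z in degrees. A call has 1 to 5 rows; each row is the pose to reach, as a shift and turn from the pose commanded when the call began, along the tool's axes at that moment; what a row does not reach only later rows make up. A row lasts 1/12 s, in which the tool goes at most 41.7 mm and 7.16 degrees, less where a joint would pass 70% of its speed; a pose out of reach is approached as far as the arm can. A call with a gripper value outside its range is refused whole. "hand" is the finger opening in m, from 0 to 0.0854, set as the call begins (left out, the last holds). The fingers move at their own pace and stop on an object; "force" is the grip in N (left out, the last holds). Time passes only in rows, so rows that repeat a pose let the fingers close. It gives the time, the measured TCP pose, the force and the opening at its end, in the units of the state.
- sensors.observe(): the state, without advancing time (a new reading comes with each control period).
- viewer.snapshot(name): name is "scene" or "top" or "wrist"; returns a dict with "frame" (420x560x3 uint8, red, green, blue), "camera_matrix" (3x3 intrinsics, pixels), "R" (3x3) and "t" (3): a world point X has camera coordinates R X + t. Camera axes: x right, y down, z forward; pixel columns grow to the right and rows downward; lengths in mm; the calibration is good to about 2 mm. A picture is of the moment at which its call begins. There is no depth.
- sign_off(): hands the job in, once; it reports no verdict.
The state is a dict: "clock": time; "joint_positions": joint angles; "dq": joint speeds; "joint_torque": joint torques, N m; "tcp_pos": TCP position; "ee_rot": TCP orientation; "contact_force": force on the tool from outside, world axes, zero at the start; "ft_torque": the same for the moment, N m; "gripper_width": finger opening in mm.
Only numpy, scipy, OpenCV 4.12 (cv2) and the standard library are available. Lean on these libraries where they do the work, as an engineer would, in place of code of your own. Each camera call takes 0.05 s, during which the arm holds its last target. There are 200 camera calls.

## Working session

There is one attempt and no reset: what is moved stays moved. The work goes in short steps, Python scripts to look and compute and a tool call to move; the robot and the scene stay as the last step left them, time stands still between calls to the robot, and variables do not carry over. Pictures are saved under pics/ and viewed, on a budget of 10 in all, crops included, one or two more only if the job needs it, and the job is handed in when it is done.

Besides the shell and the picture viewer there is one more tool, called after "Request:" as name(argument=value, ...) on one line, values as JSON. move_arm: Moves the arm, as the interface text tells. Its arguments: {"type":"object","properties":{"deltas":{"type":"array","items":{"type":"number"}},"hand":{"type":"number"},"force":{"type":"number"}},"required":["deltas"]}

```bash
mkdir -p pics
cat > h.py <<'E'
import numpy as np, cv2, json
from rig import sensors, viewer, sign_off
def snap(name, fn):
    s=viewer.snapshot(name); cv2.imwrite('pics/'+fn+'.png', s['frame'][:,:,::-1])
    np.savez('pics/'+fn+'.npz', K=s['camera_matrix'],R=s['R'],t=s['t'],f=s['frame']); return s
def load(fn): return np.load('pics/'+fn+'.npz')
def ray(s,uv,z):
    uv=np.atleast_2d(np.array(uv,float)); K,R,t=[np.array(s[k]) for k in (('camera_matrix' if 'camera_matrix' in s else 'K'),'R','t')]
    d=(R.T@np.linalg.inv(K)@np.c_[uv,np.ones(len(uv))].T).T; c=-R.T@t.ravel()
    return c+d*((z-c[2])/d[:,2])[:,None]
def proj(s,X):
    K,R,t=s['K'],s['R'],s['t']; p=(K@(R@np.atleast_2d(X).T+t.reshape(3,1))).T; return p[:,:2]/p[:,2:]
E
python3 - <<'E'
from h import *
for n in ('top','scene'):
    s=snap(n,n+'0'); print(n,-np.array(s['R']).T@np.array(s['t']).ravel())
o=sensors.observe(); print(o)
E
```

```text
top [ 387.57188912  131.51689268 1560.71706891]
scene [1096.50086214 -256.81795714 1192.68988716]
{'clock': 0.1, 'joint_positions': array([-1.26598327e+00,  2.76544822e-01,  1.50601101e+00, -1.15104082e-05,
        1.36074494e+00, -1.20980210e-01]), 'dq': array([-1.55023287e-03,  2.73940289e-05, -3.72692260e-03, -9.07743577e-04,
        5.12467837e-05, -5.21510890e-04]), 'joint_torque': array([ 1.33948412e-03, -4.17697871e+01, -2.46404457e+01, -1.03883219e-04,
        5.76206949e-03, -7.70677900e-06]), 'tcp_pos': array([ 237.36714775, -523.22993679,  255.5169674 ]), 'ee_rot': array([-3.13989567e+00, -1.94972525e-04,  4.25795506e-01]), 'contact_force': array([ 0.01124426,  0.78807777, -0.09174511]), 'ft_torque': array([-0.0010252 ,  0.00217827,  0.01836976]), 'gripper_width': 85.02132221342086}
```

View pics/top0.png

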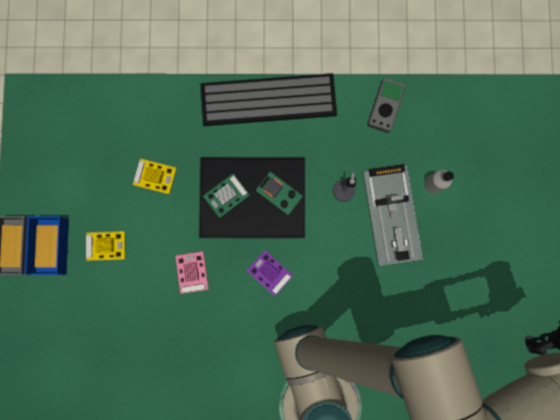

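View pics/scene0.png

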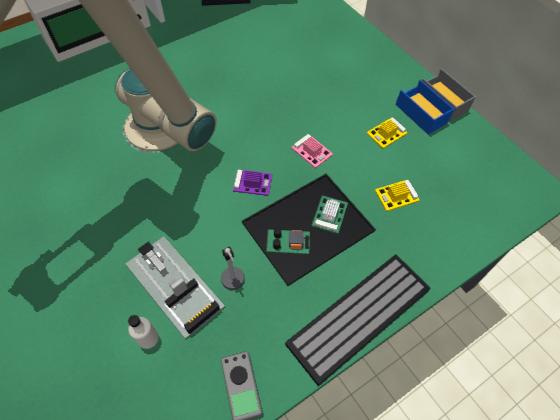

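The top view shows the cradle at about (394,215), fixed jaw up at (386,170), catch tail at (401,254). The heat-sink board is at (226,195) with its white strip at (238,185); the spare is at (279,192), stand (344,188), bottle (438,180).

Run:
```python
from h import *
s=load('top0'); f=s['f']; hsv=cv2.cvtColor(f,cv2.COLOR_RGB2HSV)
# cradle plate: low saturation bright, + dark inside -> hull
roi=np.zeros(f.shape[:2],np.uint8); roi[155:275,358:425]=1
m=((hsv[...,1]<60)&(hsv[...,2]>70)).astype(np.uint8)*roi
n,l,st,_=cv2.connectedComponentsWithStats(m)
k=1+np.argmax(st[1:,4]); print(st[k])
pts=np.argwhere(l==k)[:,::-1]
P=ray(s,pts,12)[:,:2].astype(np.float32)
r=cv2.minAreaRect(P); print('plate',r); print(cv2.boxPoints(r))
# board white strip, green plate, sink
roi=np.zeros(f.shape[:2],np.uint8); roi[165:225,203:250]=1
w=((hsv[...,1]<60)&(hsv[...,2]>110)).astype(np.uint8)*roi
n,l,st,c=cv2.connectedComponentsWithStats(w)
for i in range(1,n):
  if st[i,4]>10:
    p=np.argwhere(l==i)[:,::-1]; 
    for z in (22,42): print('white',st[i],z,cv2.minAreaRect(ray(s,p,z)[:,:2].astype(np.float32)), ray(s,p,z).mean(0))
g=((hsv[...,2]>50)).astype(np.uint8)*roi
n,l,st,c=cv2.connectedComponentsWithStats(g); k=1+np.argmax(st[1:,4])
p=np.argwhere(l==k)[:,::-1]; print('board',st[k],cv2.minAreaRect(ray(s,p,10)[:,:2].astype(np.float32)))
a=cv2.resize(f[155:275,355:460],None,fx=4,fy=4,interpolation=cv2.INTER_CUBIC); b=cv2.resize(f[160:230,200:305],None,fx=3.5,fy=3.5,interpolation=cv2.INTER_CUBIC)
print('bottle,stand',ray(s,[[438,180],[344,188]],0))
```

```text
[ 363  165   60  101 3817]
plate ((543.8944091796875, -212.61447143554688), (280.83416748046875, 131.3998260498047), 8.3811674118042)
[[ 395.40063 -168.0831 ]
 [ 414.55322 -298.07962]
 [ 692.3882  -257.14584]
 [ 673.2356  -127.14932]]
white [230 175  17  21 142] 22 ((627.1149291992188, 237.93955993652344), (66.64730072021484, 18.086322784423828), 36.998130798339844) [626.91121307 237.81067551  22.        ]
white [230 175  17  21 142] 42 ((624.0013427734375, 236.55633544921875), (65.78101348876953, 17.85122299194336), 36.998191833496094) [623.80031857 236.42908581  42.        ]
white [215 184  21  21 252] 22 ((602.8817749023438, 275.7897033691406), (41.202518463134766, 53.997283935546875), 37.476924896240234) [602.78848078 275.6808287   22.        ]
white [215 184  21  21 252] 42 ((600.083251953125, 273.9145202636719), (40.66695022583008, 53.2954216003418), 37.476863861083984) [599.99112971 273.80700877  42.        ]
white [211 200   7   8  37] 22 ((574.53564453125, 306.2544250488281), (22.83089828491211, 12.30830192565918), 45.285797119140625) [574.16820751 306.3603272   22.        ]
white [211 200   7   8  37] 42 ((572.1055908203125, 303.983154296875), (22.53419303894043, 12.148283004760742), 45.28553771972656) [571.74285821 304.08774002  42.        ]
board [ 203  174   47   44 1090] ((600.3787841796875, 273.7452087402344), (85.34661865234375, 114.16126251220703), 37.33000183105469)
bottle,stand [[ 647.88088587 -351.77095119    0.        ]
 [ 623.41986221  -73.91628706    0.        ]]
```

```bash
cat > plan.py <<'E'
import numpy as np, json, sys
# usage: plan.py x y z yawdeg [mm_per_row]  : print the rows (tool axes) from the commanded pose; state in cmd.json
def main(goal, step, save=True):
    c=np.array(json.load(open('cmd.json'))); g=np.array(goal,float)
    while True:
        d=g-c; n=max(1,int(np.ceil(max(np.linalg.norm(d[:3])/step,abs(d[3])/6-1e-6)))); k=min(n,5); a=np.radians(c[3])
        B=np.array([[np.cos(a),np.sin(a),0],[np.sin(a),-np.cos(a),0],[0,0,-1]])  # tool axes in columns
        rows=[]
        for i in range(1,k+1):
            s=d*i/n; rows.append([*np.round(B.T@s[:3]/1000,3),round(-s[3],1)])
        print(json.dumps([float(v)+0. for r in rows for v in r]))
        last=np.array(rows[-1]); c=np.r_[c[:3]+B@last[:3]*1000, c[3]-last[3]]
        if n<=5: break
    print('end',np.round(c,1)); json.dump(list(c),open('cmd.json','w'))
main([float(v) for v in sys.argv[1:5]], float(sys.argv[5]) if len(sys.argv)>5 else 35)
E
echo '[237.5,-523.7,256.3,24.4]'>cmd.json
python3 plan.py 584.4 -206.6 256 98.4; python3 plan.py 584.4 -206.6 130 98.4 25
```

```text
[0.032, -0.01, 0.0, -5.3, 0.064, -0.021, 0.0, -10.6, 0.096, -0.031, 0.0, -15.9, 0.128, -0.042, 0.0, -21.1, 0.16, -0.052, 0.0, -26.4]
[0.033, 0.005, 0.0, -5.3, 0.066, 0.01, 0.0, -10.6, 0.1, 0.015, 0.0, -15.9, 0.133, 0.019, 0.0, -21.2, 0.166, 0.024, 0.0, -26.4]
[0.027, 0.019, 0.0, -5.3, 0.055, 0.038, 0.0, -10.6, 0.082, 0.058, 0.0, -15.9, 0.11, 0.077, 0.0, -21.2]
end [ 584.7 -206.6  256.3   98.4]
[0.0, 0.0, 0.021, 0.0, 0.0, 0.0, 0.042, 0.0, 0.0, 0.0, 0.063, 0.0, 0.0, 0.0, 0.084, 0.0, 0.0, 0.0, 0.105, 0.0]
[0.0, 0.0, 0.021, 0.0]
end [ 584.7 -206.6  130.3   98.4]
```

Request:
move_arm(deltas=[0.032,-0.01,0.0,-5.3,0.064,-0.021,0.0,-10.6,0.096,-0.031,0.0,-15.9,0.128,-0.042,0.0,-21.1,0.16,-0.052,0.0,-26.4], hand=0.06, force=40)

```text
clock: 0.52
tcp_pos: [362.4, -408.8, 255.9]
ee_rot: [-3.141, -0.0, 0.89]
contact_force: [0.5, -0.3, 0.5]
gripper_width: 59.7
```

Request:
move_arm(deltas=[0.033,0.005,0.0,-5.3,0.066,0.01,0.0,-10.6,0.1,0.015,0.0,-15.9,0.133,0.019,0.0,-21.2,0.166,0.024,0.0,-26.4])

```text
clock: 0.93
tcp_pos: [486.0, -295.2, 255.9]
ee_rot: [-3.141, -0.0, 1.352]
contact_force: [-0.2, -0.8, -0.1]
gripper_width: 59.9
```

Request:
move_arm(deltas=[0.027,0.019,0.0,-5.3,0.055,0.038,0.0,-10.6,0.082,0.058,0.0,-15.9,0.11,0.077,0.0,-21.2,0.11,0.077,0.0,-21.2])

```text
clock: 1.35
tcp_pos: [588.7, -202.0, 255.4]
ee_rot: [3.139, -0.003, 1.725]
contact_force: [-0.9, -1.5, 0.1]
gripper_width: 60.0
```

Run:
```python
from h import *
s=snap('wrist','w1'); o=sensors.observe(); print(o['tcp_pos'],o['ee_rot'])
s=load('w1'); c=-s['R'].T@s['t'].ravel(); print(c)
a=np.radians(8.38); B=np.array([[np.cos(a),-np.sin(a)],[np.sin(a),np.cos(a)]]); O=np.array([578.5,-207.5])
f=s['f'][:,:,::-1].copy()
def mk(x,y,z,col):
    p=proj(s,[*(O+B@[x,y]),z])[0]; print(x,y,z,p.round()); cv2.circle(f,tuple(int(v) for v in p.round()),3,col,-1)
for y in(-18,18):
  for x in (-1,13): mk(x,y,95,(0,0,255))
for x,y in((85,-50),(85,50)): mk(x,y,42,(255,0,255))
for x,y in((-175,-65),(-175,65),(105,65),(105,-65)): mk(x,y,12,(255,255,0))
cv2.imwrite('pics/w1m.png',f)
```

```text
[ 586.45516522 -204.11203614  255.35468895] [-3.14128842e+00 -1.18763607e-03  1.72150499e+00]
[ 579.38475203 -137.40531849  373.66330292]
-1 -18 95 [262. 224.]
13 -18 95 [277. 224.]
-1 18 95 [262. 185.]
13 18 95 [278. 185.]
85 -50 42 [342. 237.]
85 50 42 [348. 145.]
-175 -65 12 [121. 239.]
-175 65 12 [106. 128.]
105 65 12 [361. 130.]
105 -65 12 [353. 241.]
```

View pics/w1m.png

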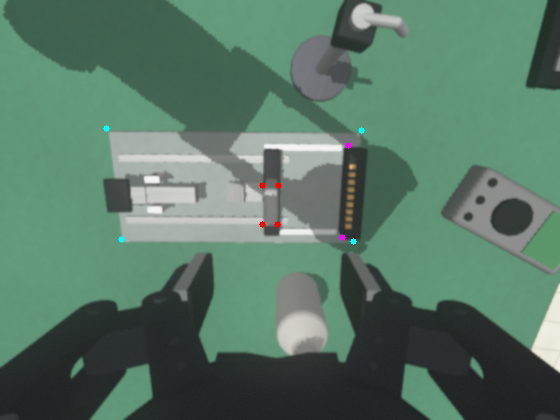

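The wrist view agrees with the top-view estimate to about 3 mm: red marks sit on the pull tab at (270,205) and cyan marks on the plate corners. I descend to the tab.

Request:
move_arm(deltas=[0.0,0.0,0.025,0.0,0.0,0.0,0.055,0.0,0.0,0.0,0.085,0.0,0.0,0.0,0.115,0.0,0.0,0.0,0.14,0.0])

```text
clock: 1.82
tcp_pos: [582.9, -207.0, 114.1]
ee_rot: [-3.139, -0.001, 1.716]
contact_force: [-0.8, 0.0, 0.1]
gripper_width: 60.0
```

Request:
move_arm(deltas=[0.0,0.0,0.016,0.0,0.0,0.0,0.028,0.0,0.0,0.0,0.032,0.0,0.0,0.0,0.032,0.0,0.0,0.0,0.032,0.0])

```text
clock: 2.23
tcp_pos: [584.6, -207.2, 84.7]
ee_rot: [3.141, 0.0, 1.716]
contact_force: [1.4, 0.4, 0.2]
gripper_width: 60.1
```

Request:
move_arm(deltas=[0,0,0,0,0,0,0,0,0,0,0,0,0,0,0,0,0,0,0,0], hand=0.005, force=50)

```text
clock: 2.65
tcp_pos: [584.6, -206.9, 85.3]
ee_rot: [3.142, 0.001, 1.718]
contact_force: [-2.6, -0.1, 4.9]
gripper_width: 13.3
```

Request:
move_arm(deltas=[0,0,0,0,0,0,0,0,0,0,0,0,0,0,0,0,0,0,0,0])

```text
clock: 3.07
tcp_pos: [584.5, -206.9, 85.2]
ee_rot: [-3.142, 0.001, 1.718]
contact_force: [-3.1, -0.6, 5.6]
gripper_width: 13.4
```

Request:
move_arm(deltas=[0,-0.01,0,0,0,-0.02,0,0,0,-0.03,0,0,0,-0.04,0,0,0,-0.048,0,0])

```text
clock: 3.48
tcp_pos: [542.5, -213.1, 85.3]
ee_rot: [3.129, 0.002, 1.715]
contact_force: [13.9, 5.0, -3.4]
gripper_width: 13.1
```

Request:
move_arm(deltas=[0,-0.004,0,0,0,-0.008,0,0,0,-0.011,0,0,0,-0.013,0,0,0,-0.013,0,0])

```text
clock: 3.9
tcp_pos: [528.6, -215.1, 85.3]
ee_rot: [3.132, 0.002, 1.716]
contact_force: [8.8, 4.7, -0.2]
gripper_width: 13.4
```

Request:
move_arm(deltas=[0,-0.001,0,0,0,-0.001,0,0,0,-0.002,0,0,0,-0.002,0,0,0,-0.002,0,0])

```text
clock: 4.32
tcp_pos: [526.8, -215.4, 85.2]
ee_rot: [3.132, 0.001, 1.716]
contact_force: [10.0, 3.6, -0.7]
gripper_width: 13.3
```

Request:
move_arm(deltas=[0,-0.001,0,0,0,-0.002,0,0,0,-0.003,0,0,0,-0.004,0,0,0,-0.004,0,0])

```text
clock: 4.73
tcp_pos: [522.9, -215.9, 85.2]
ee_rot: [3.132, 0.002, 1.716]
contact_force: [9.5, 4.2, -0.2]
gripper_width: 13.1
```

Request:
move_arm(deltas=[0,-0.001,0,0,0,-0.001,0,0,0,-0.001,0,0,0,-0.001,0,0,0,-0.001,0,0])

```text
clock: 5.15
tcp_pos: [522.8, -216.0, 85.3]
ee_rot: [3.13, 0.002, 1.716]
contact_force: [12.3, 4.1, -2.1]
gripper_width: 13.2
```

Request:
move_arm(deltas=[0,0.002,0,0,0,0.004,0,0,0,0.006,0,0,0,0.008,0,0,0,0.008,0,0])

```text
clock: 5.57
tcp_pos: [527.1, -215.3, 85.2]
ee_rot: [3.138, 0.001, 1.717]
contact_force: [2.0, 1.3, 5.4]
gripper_width: 13.3
```

Request:
move_arm(deltas=[0,0,0,0,0,0,0,0,0,0,0,0])

```text
clock: 5.82
tcp_pos: [527.0, -215.3, 85.2]
ee_rot: [3.138, 0.001, 1.717]
contact_force: [3.6, 2.6, 4.7]
gripper_width: 13.6
```

Request:
move_arm(deltas=[0,0,0,0,0,0,0,0,0,0,0,0,0,0,0,0,0,0,0,0], hand=0.06)

```text
clock: 6.23
tcp_pos: [524.8, -215.3, 83.9]
ee_rot: [-3.141, -0.0, 1.717]
contact_force: [0.5, 0.5, 0.4]
gripper_width: 60.1
```

Request:
move_arm(deltas=[0,0,-0.02,0,0,0,-0.055,0,0,0,-0.09,0,0,0,-0.125,0,0,0,-0.16,0])

```text
clock: 6.65
tcp_pos: [524.8, -215.2, 245.7]
ee_rot: [-3.141, -0.0, 1.717]
contact_force: [0.7, -0.9, -2.1]
gripper_width: 60.0
```

```bash
echo '[525.3,-215.4,244.3,98.4]'>cmd.json; python3 plan.py 525 -215 290 98.4; python3 plan.py 600 200 290 127.3; python3 plan.py 600 274 240 127.3
python3 - <<'E'
from h import *
s=snap('top','top1')
a=np.radians(8.38); B=np.array([[np.cos(a),-np.sin(a)],[np.sin(a),np.cos(a)]]); O=np.array([578.5,-207.5])
s=load('top1')
f=s['f'][:,:,::-1][150:275,340:465]; cv2.imwrite('pics/top1c.png',cv2.resize(f,None,fx=4,fy=4,interpolation=cv2.INTER_CUBIC))
E
```

```text
[0.0, 0.0, -0.023, 0.0, 0.0, 0.0, -0.046, 0.0]
end [ 525.3 -215.4  290.3   98.4]
[0.031, 0.01, 0.0, -2.2, 0.062, 0.021, 0.0, -4.4, 0.092, 0.031, 0.0, -6.7, 0.123, 0.041, 0.0, -8.9, 0.154, 0.052, 0.0, -11.1]
[0.028, 0.016, 0.0, -2.2, 0.056, 0.032, 0.0, -4.4, 0.085, 0.048, 0.0, -6.7, 0.113, 0.064, 0.0, -8.9, 0.141, 0.08, 0.0, -11.1]
[0.025, 0.021, 0.0, -2.2, 0.049, 0.043, 0.0, -4.5, 0.074, 0.064, 0.0, -6.7]
end [600.  200.4 290.3 127.3]
[0.02, 0.015, 0.017, 0.0, 0.039, 0.03, 0.034, 0.0, 0.059, 0.045, 0.05, 0.0]
end [600.1 274.6 240.3 127.3]
```

View pics/top1c.png

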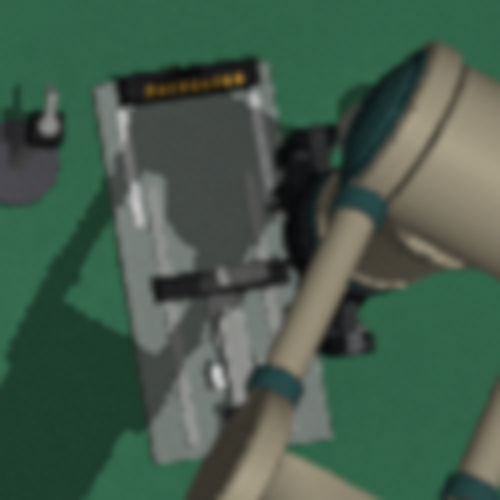

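The crop shows the jaw held open at (220,280), well away from the fixed jaw at (190,80), with the bed clear and the stand untouched at (25,160). On to the board.

Request:
move_arm(deltas=[0.0,0.0,-0.023,0.0,0.0,0.0,-0.046,0.0])

```text
clock: 6.87
tcp_pos: [524.7, -215.1, 290.7]
ee_rot: [-3.14, -0.001, 1.717]
contact_force: [-0.0, -0.1, -0.2]
gripper_width: 59.7
```

Request:
move_arm(deltas=[0.031,0.01,0.0,-2.2,0.062,0.021,0.0,-4.4,0.092,0.031,0.0,-6.7,0.123,0.041,0.0,-8.9,0.154,0.052,0.0,-11.1])

```text
clock: 7.28
tcp_pos: [554.0, -54.2, 290.0]
ee_rot: [-3.141, -0.0, 1.912]
contact_force: [0.3, 0.5, -0.4]
gripper_width: 60.1
```

Request:
move_arm(deltas=[0.028,0.016,0.0,-2.2,0.056,0.032,0.0,-4.4,0.085,0.048,0.0,-6.7,0.113,0.064,0.0,-8.9,0.141,0.08,0.0,-11.1])

```text
clock: 7.7
tcp_pos: [582.5, 105.7, 289.9]
ee_rot: [-3.141, 0.0, 2.107]
contact_force: [0.4, 0.6, 0.3]
gripper_width: 59.9
```

Request:
move_arm(deltas=[0.025,0.021,0.0,-2.2,0.049,0.043,0.0,-4.5,0.074,0.064,0.0,-6.7])

```text
clock: 7.95
tcp_pos: [600.1, 201.9, 289.7]
ee_rot: [-3.141, 0.0, 2.224]
contact_force: [0.2, -0.2, -0.5]
gripper_width: 59.9
```

Request:
move_arm(deltas=[0.02,0.015,0.017,0.0,0.039,0.03,0.034,0.0,0.059,0.045,0.05,0.0,0.059,0.045,0.05,0.0,0.059,0.045,0.05,0.0])

```text
clock: 8.37
tcp_pos: [599.2, 275.4, 238.2]
ee_rot: [-3.138, -0.001, 2.224]
contact_force: [0.6, -0.2, 0.3]
gripper_width: 60.2
```

Run:
```python
from h import *
snap('wrist','w2'); o=sensors.observe(); print(o['tcp_pos'],o['ee_rot'],o['contact_force'])
s=load('w2'); f=s['f'][:,:,::-1].copy()
a=np.radians(-52.7); B=np.array([[np.cos(a),-np.sin(a)],[np.sin(a),np.cos(a)]]); O=np.array([600.3,273.8])
def mk(x,y,z,col):
    p=proj(s,[*(O+B@[x,y]),z])[0]; print(x,y,z,p.round()); cv2.circle(f,tuple(int(v) for v in p.round()),3,col,-1)
for x in(-25,25):
  for y in(-18,18): mk(x,y,42,(0,0,255))
for x in(-55,55):
  for y in(-40,40): mk(x,y,10,(255,0,255))
cv2.imwrite('pics/w2m.png',f)
```

```text
[599.93926241 274.52986276 239.55294811] [-3.13981462e+00  5.12855066e-04  2.22269072e+00] [0.86315087 0.08885429 0.48410167]
-25 -18 42 [259. 169.]
-25 18 42 [295. 169.]
25 -18 42 [260. 217.]
25 18 42 [294. 217.]
-55 -40 10 [240. 136.]
-55 40 10 [315. 136.]
55 -40 10 [242. 234.]
55 40 10 [312. 235.]
```

View pics/w2m.png

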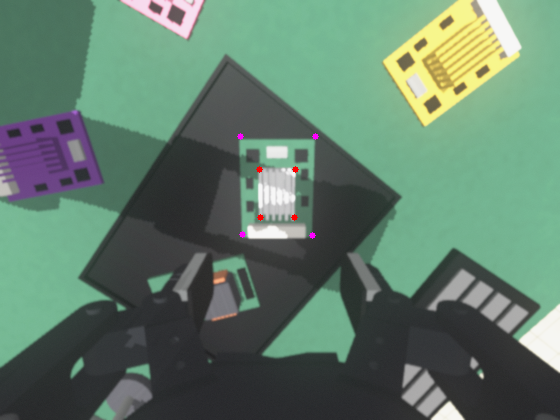

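The wrist view shows the heat-sink board at (277,190); my marks land on the sink's corners and the plate's corners within about 2 px. I descend and grip.

Request:
move_arm(deltas=[0,-0.001,0.03,0,0,-0.001,0.06,0,0,-0.001,0.095,0,0,-0.001,0.13,0,0,-0.001,0.16,0])

```text
clock: 8.83
tcp_pos: [599.8, 272.3, 79.7]
ee_rot: [3.141, 0.001, 2.22]
contact_force: [0.3, 0.4, -0.3]
gripper_width: 60.1
```

Request:
move_arm(deltas=[0,0,0.015,0,0,0,0.03,0,0,0,0.038,0,0,0,0.042,0,0,0,0.042,0])

```text
clock: 9.25
tcp_pos: [599.8, 273.2, 38.4]
ee_rot: [-3.142, 0.0, 2.221]
contact_force: [-1.3, 0.1, 1.1]
gripper_width: 60.2
```

Request:
move_arm(deltas=[0,0,0,0,0,0,0,0,0,0,0,0,0,0,0,0,0,0,0,0], hand=0.02, force=50)

```text
clock: 9.67
tcp_pos: [600.5, 274.3, 39.9]
ee_rot: [3.139, 0.001, 2.222]
contact_force: [0.9, -0.4, 6.1]
gripper_width: 35.4
```

Request:
move_arm(deltas=[0,0,0,0,0,0,-0.003,0,0,0,-0.006,0,0,0,-0.009,0,0,0,-0.014,0])

```text
clock: 10.08
tcp_pos: [598.6, 273.9, 51.7]
ee_rot: [-3.14, -0.001, 2.222]
contact_force: [0.5, -0.3, -2.7]
gripper_width: 35.1
```

```bash
echo '[599.3,274.0,52.3,127.3]'>cmd.json; python3 plan.py 599 274 290 127.3; python3 plan.py 600.3 -204.3 290 188.4 30; python3 plan.py 600.3 -204.3 100 188.4 30
```

```text
[0.0, 0.0, -0.034, 0.0, 0.0, 0.0, -0.068, 0.0, 0.0, 0.0, -0.102, 0.0, 0.0, 0.0, -0.136, 0.0, 0.0, 0.0, -0.17, 0.0]
[0.0, 0.0, -0.034, 0.0, 0.0, 0.0, -0.068, 0.0]
end [599.3 274.  290.3 127.3]
[-0.024, -0.018, 0.0, -3.8, -0.048, -0.036, 0.0, -7.6, -0.071, -0.054, 0.0, -11.5, -0.095, -0.072, 0.0, -15.3, -0.119, -0.09, 0.0, -19.1]
[-0.017, -0.025, 0.0, -3.8, -0.033, -0.05, 0.0, -7.6, -0.05, -0.075, 0.0, -11.5, -0.066, -0.1, 0.0, -15.3, -0.083, -0.124, 0.0, -19.1]
[-0.008, -0.029, 0.0, -3.8, -0.015, -0.058, 0.0, -7.6, -0.023, -0.087, 0.0, -11.5, -0.03, -0.116, 0.0, -15.3, -0.038, -0.145, 0.0, -19.1]
[0.003, -0.03, 0.0, -3.8]
end [ 600.2 -204.5  290.3  188.4]
[0.0, 0.0, 0.027, 0.0, 0.0, 0.0, 0.054, 0.0, 0.0, 0.0, 0.082, 0.0, 0.0, 0.0, 0.109, 0.0, 0.0, 0.0, 0.136, 0.0]
[0.0, 0.0, 0.027, 0.0, 0.0, 0.0, 0.054, 0.0]
end [ 600.2 -204.5  100.3  188.4]
```

Request:
move_arm(deltas=[0.0,0.0,-0.02,0.0,0.0,0.0,-0.05,0.0,0.0,0.0,-0.085,0.0,0.0,0.0,-0.12,0.0,0.0,0.0,-0.155,0.0])

```text
clock: 10.5
tcp_pos: [598.8, 274.0, 208.7]
ee_rot: [-3.141, -0.0, 2.222]
contact_force: [1.3, 1.8, -2.3]
gripper_width: 35.4
```

Request:
move_arm(deltas=[0.0,0.0,-0.034,0.0,0.0,0.0,-0.065,0.0,0.0,0.0,-0.083,0.0])

```text
clock: 10.75
tcp_pos: [600.1, 274.5, 295.0]
ee_rot: [3.136, 0.002, 2.222]
contact_force: [0.9, -0.4, -2.3]
gripper_width: 35.3
```

Request:
move_arm(deltas=[-0.024,-0.018,0.0,-3.8,-0.048,-0.036,0.0,-7.6,-0.071,-0.054,0.0,-11.5,-0.095,-0.072,0.0,-15.3,-0.119,-0.09,0.0,-19.1])

```text
clock: 11.17
tcp_pos: [599.2, 123.8, 290.3]
ee_rot: [-3.141, -0.0, 2.559]
contact_force: [0.2, -1.1, -2.1]
gripper_width: 35.0
```

Request:
move_arm(deltas=[-0.017,-0.025,0.0,-3.8,-0.033,-0.05,0.0,-7.6,-0.05,-0.075,0.0,-11.5,-0.066,-0.1,0.0,-15.3,-0.083,-0.124,0.0,-19.1])

```text
clock: 11.58
tcp_pos: [599.5, -25.6, 290.3]
ee_rot: [-3.141, -0.001, 2.892]
contact_force: [0.6, 0.1, -1.6]
gripper_width: 35.7
```

Request:
move_arm(deltas=[-0.008,-0.029,0.0,-3.8,-0.015,-0.058,0.0,-7.6,-0.023,-0.087,0.0,-11.5,-0.03,-0.116,0.0,-15.3,-0.038,-0.145,0.0,-19.1])

```text
clock: 12.0
tcp_pos: [600.2, -175.4, 290.2]
ee_rot: [3.141, -0.001, -3.058]
contact_force: [0.4, 0.6, -1.9]
gripper_width: 35.4
```

Request:
move_arm(deltas=[0.003,-0.03,0.0,-3.8,0.003,-0.03,0.0,-3.8,0.003,-0.03,0.0,-3.8,0.003,-0.03,0.0,-3.8])

```text
clock: 12.33
tcp_pos: [599.9, -203.9, 290.0]
ee_rot: [3.14, -0.001, -2.996]
contact_force: [0.4, 0.8, -2.9]
gripper_width: 35.1
```

Request:
move_arm(deltas=[0.0,0.0,0.027,0.0,0.0,0.0,0.054,0.0,0.0,0.0,0.082,0.0,0.0,0.0,0.109,0.0,0.0,0.0,0.136,0.0])

```text
clock: 12.75
tcp_pos: [600.2, -202.4, 153.5]
ee_rot: [3.141, 0.0, -2.993]
contact_force: [-0.1, 0.2, -2.7]
gripper_width: 35.4
```

Request:
move_arm(deltas=[0.0,0.0,0.02,0.0,0.0,0.0,0.035,0.0,0.0,0.0,0.04,0.0,0.0,0.0,0.04,0.0,0.0,0.0,0.04,0.0])

```text
clock: 13.17
tcp_pos: [600.8, -203.6, 115.1]
ee_rot: [-3.141, 0.001, -2.994]
contact_force: [0.9, -0.1, -1.6]
gripper_width: 35.3
```

Run:
```python
from h import *
snap('wrist','w3'); o=sensors.observe(); print(o['clock'],o['tcp_pos'],o['ee_rot'],o['contact_force'],o['gripper_width'])
```

```text
13.2167 [ 601.20702964 -204.07518425  115.68703561] [-3.14033190e+00  2.04519281e-03 -2.99429093e+00] [-0.0557211  -0.29271177 -2.25493729] 34.967366891820724
```

View pics/w3.png

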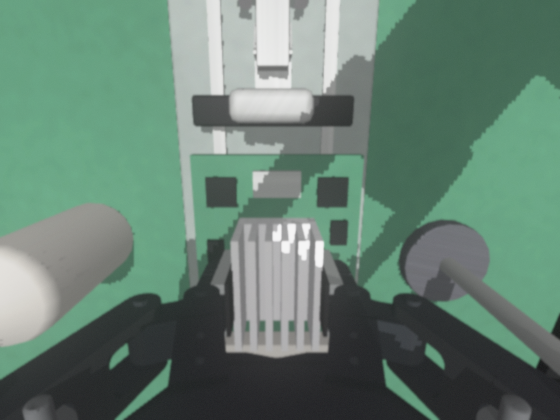

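The view shows the board in hand square to the cradle: back edge at row 155 (columns 191–362), open jaw's black bar at rows 95–127 (columns 192–354), bottle left, stand foot right.

Run:
```python
from h import *
s=load('w3'); a=np.radians(8.38); B=np.array([[np.cos(a),-np.sin(a)],[np.sin(a),np.cos(a)]]); O=np.array([578.5,-207.5])
c=lambda uv,z: ((ray(s,uv,z)[:,:2]-O)@B).round(1)
print('board back corners',c([[191,155],[362,155]],115.5-35+6))
print('jaw front top edge',c([[193,126],[354,126]],36))
print('plate edges',c([[172,40],[376,40]],12))
```

```text
board back corners [[-29.7 -39.7]
 [-29.7  38.2]]
jaw front top edge [[-42.1 -50.7]
 [-42.2  45.6]]
plate edges [[-94.1 -66.4]
 [-94.2  61.7]]
```

Request:
move_arm(deltas=[0.001,-0.001,0.02,0,0.002,-0.002,0.038,0,0.002,-0.002,0.05,0,0.002,-0.002,0.058,0,0.002,-0.002,0.06,0])

```text
clock: 13.63
tcp_pos: [598.6, -206.5, 54.1]
ee_rot: [3.142, -0.0, -2.995]
contact_force: [-0.6, 0.5, -1.5]
gripper_width: 35.1
```

Request:
move_arm(deltas=[0,0,0.001,0,0,0,0.002,0,0,0,0.003,0,0,0,0.004,0,0,0,0.004,0])

```text
clock: 14.05
tcp_pos: [598.8, -206.7, 50.8]
ee_rot: [-3.141, 0.001, -2.995]
contact_force: [0.9, 0.1, -2.1]
gripper_width: 35.3
```

Request:
move_arm(deltas=[0,0,0.001,0,0,0,0.002,0,0,0,0.002,0,0,0,0.002,0])

```text
clock: 14.38
tcp_pos: [598.5, -206.6, 48.2]
ee_rot: [3.142, -0.0, -2.995]
contact_force: [0.5, -0.1, -2.5]
gripper_width: 35.2
```

Request:
move_arm(deltas=[0,0,0.001,0,0,0,0.001,0,0,0,0.001,0])

```text
clock: 14.63
tcp_pos: [598.6, -206.7, 48.0]
ee_rot: [-3.141, 0.0, -2.995]
contact_force: [-1.1, 0.3, 2.8]
gripper_width: 34.9
```

Request:
move_arm(deltas=[0,0,0.001,0,0,0,0.001,0,0,0,0.001,0])

```text
clock: 14.88
tcp_pos: [598.6, -206.7, 47.9]
ee_rot: [-3.141, 0.001, -2.995]
contact_force: [-2.8, 0.2, 9.6]
gripper_width: 35.4
```

Request:
move_arm(deltas=[0,0,0,0,0,0,0,0,0,0,0,0,0,0,0,0,0,0,0,0], hand=0.06)

```text
clock: 15.3
tcp_pos: [598.6, -206.7, 46.0]
ee_rot: [-3.142, -0.0, -2.995]
contact_force: [-0.3, 0.8, 1.2]
gripper_width: 60.3
```

Request:
move_arm(deltas=[0,0,-0.015,0,0,0,-0.045,0,0,0,-0.08,0,0,0,-0.115,0,0,0,-0.15,0])

```text
clock: 15.72
tcp_pos: [598.3, -206.5, 197.5]
ee_rot: [3.141, -0.001, -2.995]
contact_force: [0.3, -0.4, -0.2]
gripper_width: 59.9
```

Request:
move_arm(deltas=[0.035,0,0,0,0.07,0,0,0,0.07,0,0,0])

```text
clock: 15.97
tcp_pos: [523.0, -216.2, 196.4]
ee_rot: [3.14, -0.007, -2.996]
contact_force: [0.4, 0.6, -1.0]
gripper_width: 60.2
```

Run:
```python
from h import *
snap('wrist','w4'); o=sensors.observe(); print(o['clock'],o['tcp_pos'],o['ee_rot'],o['contact_force'],o['gripper_width'])
s=load('w4'); a=np.radians(8.38); B=np.array([[np.cos(a),-np.sin(a)],[np.sin(a),np.cos(a)]]); O=np.array([578.5,-207.5])
print(proj(s,np.array([[*(O+B@[x,y]),z] for x,y,z in ((-155,0,50),(85,0,42),(22,0,18))])).round())
```

```text
16.0167 [ 526.14205522 -216.51061427  196.41468216] [ 3.14063895e+00 -2.22905564e-03 -2.99672129e+00] [ 0.46255888 -0.53820405  0.47506696] 60.111765567874635
[[278.  82.]
 [278. 341.]
 [278. 272.]]
```

View pics/w4.png

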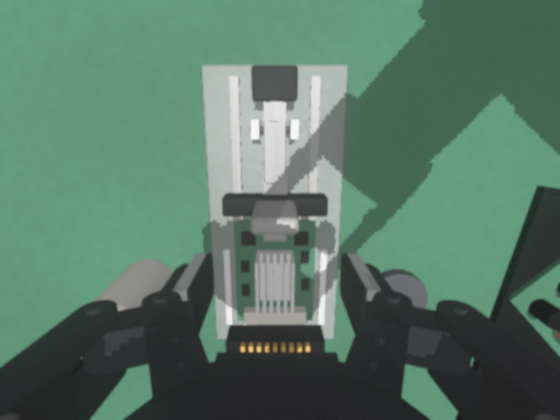

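The board lies between the rails with its strip at (275,315) beside the fixed jaw. The catch tail is at (275,83) and the jaw is still open. I close the fingers and move over the tail.

Request:
move_arm(deltas=[0.035,0,0,0,0.07,0,0,0,0.1,0,0,0,0.105,0,0,0,0.105,0,0,0], hand=0.0)

```text
clock: 16.43
tcp_pos: [424.6, -232.4, 196.3]
ee_rot: [-3.142, 0.0, -2.997]
contact_force: [1.4, -0.0, 0.4]
gripper_width: 0.6
```

Request:
move_arm(deltas=[0,0,0.03,0,0,0,0.06,0,0,0,0.09,0,0,0,0.11,0,0,0,0.114,0])

```text
clock: 16.85
tcp_pos: [425.4, -231.0, 78.9]
ee_rot: [3.137, -0.003, -2.995]
contact_force: [-0.6, 0.5, 0.6]
gripper_width: -0.1
```

Request:
move_arm(deltas=[0,0,0.002,0,0,0,0.004,0,0,0,0.006,0,0,0,0.008,0,0,0,0.008,0])

```text
clock: 17.27
tcp_pos: [426.0, -232.5, 75.0]
ee_rot: [-3.14, 0.001, -2.995]
contact_force: [0.7, -0.7, 1.0]
gripper_width: 0.2
```

Request:
move_arm(deltas=[0,0,0.002,0,0,0,0.004,0,0,0,0.006,0,0,0,0.006,0])

```text
clock: 17.6
tcp_pos: [424.4, -232.5, 69.0]
ee_rot: [-3.141, -0.002, -2.994]
contact_force: [-1.0, -0.5, 1.7]
gripper_width: -0.2
```

Request:
move_arm(deltas=[0,0,0.001,0,0,0,0.002,0,0,0,0.003,0,0,0,0.004,0,0,0,0.004,0])

```text
clock: 18.02
tcp_pos: [423.8, -232.3, 64.2]
ee_rot: [3.141, -0.003, -2.994]
contact_force: [-6.2, -2.9, 3.9]
gripper_width: -0.5
```

Request:
move_arm(deltas=[0,0,0.001,0,0,0,0.002,0,0,0,0.003,0,0,0,0.003,0])

```text
clock: 18.35
tcp_pos: [423.7, -232.4, 62.8]
ee_rot: [-3.141, -0.003, -2.994]
contact_force: [-9.3, -0.7, 19.3]
gripper_width: 0.1
```

Request:
move_arm(deltas=[0,0,-0.01,0,0,0,-0.04,0,0,0,-0.075,0,0,0,-0.11,0,0,0,-0.14,0])

```text
clock: 18.77
tcp_pos: [426.3, -232.3, 203.6]
ee_rot: [-3.14, 0.003, -2.995]
contact_force: [0.7, -0.4, -0.7]
gripper_width: -0.0
```

Request:
move_arm(deltas=[0,0,0,0,0,0,0,0,0,0,0,0])

```text
clock: 19.02
tcp_pos: [425.4, -231.8, 200.9]
ee_rot: [3.141, 0.0, -2.995]
contact_force: [-0.2, -0.6, -0.6]
gripper_width: -0.4
```

Run:
```python
from h import *
snap('wrist','w5'); o=sensors.observe(); print(o['clock'],o['tcp_pos'],o['ee_rot'],o['contact_force'],o['gripper_width'])
s=load('w5'); a=np.radians(8.38); B=np.array([[np.cos(a),-np.sin(a)],[np.sin(a),np.cos(a)]]); O=np.array([578.5,-207.5])
print(proj(s,np.array([[*(O+B@[x,y]),z] for x,y,z in ((-25,0,36),(-43,0,36),(85,0,42))])).round())
```

```text
19.0667 [ 424.98299627 -231.56987784  200.15237162] [ 3.13999142e+00 -1.04432844e-03 -2.99506311e+00] [ 0.49023389 -0.27023229  0.79388681] -0.3551167791585847
[[279. 323.]
 [279. 308.]
 [279. 414.]]
```

View pics/w5.png

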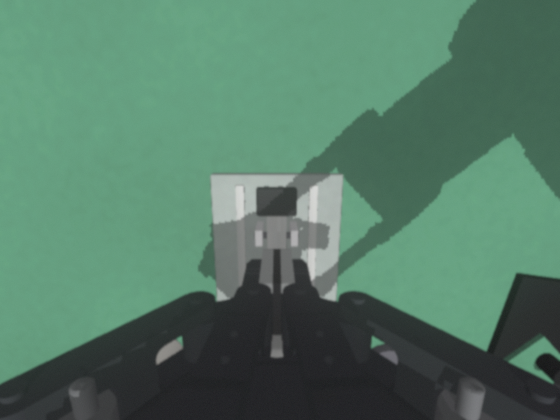

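The fingers hide the jaw in this view (only the tail at (276,200) shows). I return to the earlier viewpoint.

Request:
move_arm(deltas=[-0.035,0,0,0,-0.07,0,0,0,-0.1,0,0,0,-0.105,0,0,0,-0.105,0,0,0], hand=0.06)

```text
clock: 19.48
tcp_pos: [530.4, -216.1, 199.0]
ee_rot: [3.139, -0.002, -2.993]
contact_force: [0.4, -0.6, 0.5]
gripper_width: 59.7
```

Request:
move_arm(deltas=[0,0,0,0,0,0,0,0,0,0,0,0])

```text
clock: 19.73
tcp_pos: [527.9, -216.8, 200.9]
ee_rot: [3.141, -0.001, -2.996]
contact_force: [-0.1, -0.2, 0.8]
gripper_width: 60.1
```

Run:
```python
from h import *
snap('wrist','w6'); o=sensors.observe(); print(o['clock'],o['tcp_pos'],o['contact_force'])
s=load('w6'); a=np.radians(8.38); B=np.array([[np.cos(a),-np.sin(a)],[np.sin(a),np.cos(a)]]); O=np.array([578.5,-207.5])
print(proj(s,np.array([[*(O+B@[x,y]),z] for x,y,z in ((-25,0,36),(-43,0,36),(85,0,42))])).round())
```

```text
19.7833 [ 528.06311505 -216.93171856  201.15864223] [-0.23893494  0.36718832  0.51503167]
[[280. 227.]
 [280. 208.]
 [279. 333.]]
```

View pics/w6.png

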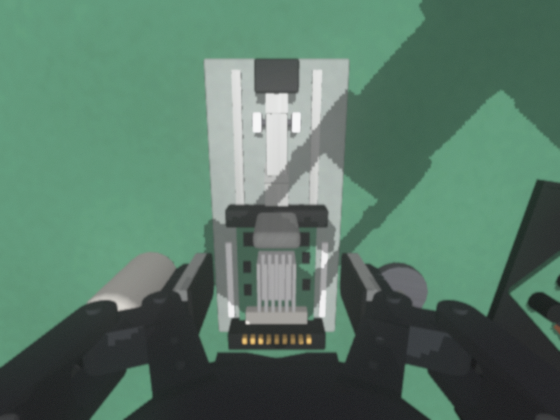

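The jaw's front edge is now at about row 227, exactly where a clamped jaw (0.040) should project, with the strip against the fixed jaw at (277,318). A numeric check of edges and squareness follows.

Run:
```python
from h import *
s=load('w6'); g=cv2.cvtColor(s['f'],cv2.COLOR_RGB2GRAY).astype(int); a=np.radians(8.38); B=np.array([[np.cos(a),-np.sin(a)],[np.sin(a),np.cos(a)]]); O=np.array([578.5,-207.5])
c=lambda uv,z: ((ray(s,uv,z)[:,:2]-O)@B).round(1)
for u in (240,247,308,315):
    print(u,'jaw',g[200:240:1,u].tolist()); print('  fixed',g[310:330,u].tolist())
print(c([[240,227],[315,227]],36),c([[240,207],[315,207]],36),c([[240,322],[315,322]],42),c([[240,326],[315,326]],42))
t0,t1=load('top0'),load('top1')
s=snap('top','top2'); f0,f2=t0['f'].astype(int),s['frame'].astype(int)
for n,(y0,y1,x0,x1) in dict(spare=(170,220,253,304),).items(): print(n,np.abs(f0-f2)[y0:y1,x0:x1].mean(), np.abs(f0-f2)[y0:y1,x0:x1].max())
o=sensors.observe(); print(o['clock'])
```

```text
240 jaw [204, 203, 198, 183, 146, 98, 66, 60, 57, 59, 64, 66, 69, 68, 67, 66, 66, 61, 58, 56, 57, 56, 53, 55, 55, 55, 60, 71, 83, 87, 90, 88, 88, 88, 90, 88, 88, 89, 88, 88]
  fixed [113, 126, 133, 133, 135, 136, 134, 128, 120, 103, 77, 55, 47, 48, 46, 47, 46, 48, 47, 47]
247 jaw [181, 180, 175, 155, 115, 75, 59, 58, 59, 59, 62, 64, 65, 62, 59, 58, 57, 56, 57, 56, 56, 54, 55, 54, 55, 55, 59, 69, 82, 86, 86, 79, 67, 56, 51, 53, 52, 52, 53, 52]
  fixed [127, 133, 146, 156, 161, 161, 162, 161, 161, 165, 179, 208, 222, 204, 139, 70, 48, 48, 48, 48]
308 jaw [175, 176, 174, 161, 131, 88, 63, 57, 56, 59, 63, 65, 68, 69, 69, 67, 63, 60, 57, 56, 56, 56, 57, 56, 55, 55, 59, 72, 85, 90, 88, 82, 70, 61, 58, 57, 58, 57, 57, 56]
  fixed [92, 94, 96, 99, 99, 99, 104, 111, 118, 107, 84, 66, 60, 56, 51, 49, 49, 50, 48, 49]
315 jaw [205, 205, 200, 186, 147, 99, 64, 59, 58, 59, 64, 67, 68, 69, 68, 67, 68, 67, 67, 65, 66, 61, 58, 57, 55, 57, 60, 73, 87, 93, 94, 93, 95, 96, 97, 96, 96, 94, 96, 97]
  fixed [177, 178, 180, 179, 179, 174, 161, 129, 87, 58, 51, 49, 49, 50, 48, 50, 48, 49, 47, 49]
[[-25.  -37. ]
 [-24.9  33.1]] [[-44.3 -36.4]
 [-44.2  32.5]] [[ 72.5 -39.4]
 [ 72.7  35.4]] [[ 77.1 -39.5]
 [ 77.3  35.5]]
spare 0.722875816993464 5
19.8333
```

```bash
python3 -c "
from rig import sign_off; print(sign_off())"
```

```text
the job is handed in; nothing more can be done
None
```

I pulled the jaw to its stop and it latched on the catch. The heat-sink board was then set down on the bed with its white strip towards the fixed jaw, released, and clamped by pressing the catch tail. I handed the job in at about 20 s of the 67 s allowed; no verdict was reported.

**Final checks**
- **Jaw:** its face measured at cradle x of about -25 mm on both sides. That is a jaw value of 0.040, which is what a clamped board should give, and it is square.
- **Board:** it lies between the rails with the strip up against the fixed jaw.
- **Robot:** the gripper was clear above the cradle and the contact force was at noise level.
- **Spare board:** the top camera image around it did not change from the start.
- **Bottle and stand:** they look to be in their places in the wrist pictures, but I did not measure them.

**Loose ends**
- **Fixed-jaw face:** my direct reading was unreliable, because the edge I picked came out at 72–77 mm instead of 85. The jaw value and the visible contact with the strip are what show the board is home.
- **Catch press:** force reached about 19 N at the bottom of the press. That is above the 7 N the catch needs, probably because its tail was near the end of its travel.

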